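Find the non-slip pressing weight by feel for the sloping reading desk

ROBOT

A 6-joint arm with a two-finger parallel gripper is mounted at the origin on the work surface. World frame = base frame: x ahead of the robot, y to its left, z up, the work surface at z = 0. Lengths are in mm, angles in rad, forces in N, time in s.
With the tool pointing down it reaches from about 275 to 1000 mm from the base axis. Payload 8.4 kg.
Tool frame: the origin (TCP) lies between the finger pads; the fingertips stand 22 mm ahead of it and the grasp point (between the pads) lies 3 mm ahead of it (r.nose_length is the z of the fingertips in the tool frame, in mm); z points along the fingers, y is the line along which they close (so a half turn about z gives the same grasp; the last joint's range is limited). The gripper opens to 85 mm and grips with 20 to 120 N. Pads are 22 mm wide; open, the fingers measure 114 mm over their backs; the gripper's body (76 mm by 85 mm) begins 54 mm behind the grasp point. The pads swing forward as they close: fully open they stand 13 mm farther back than shut.
Start: joints at [1.333, 0.353, 1.633, -0, 1.155, -0.002], TCP at [146.011, 607.708, 253.281] pointing down, gripper open.
Joint ranges: [-2.63, 2.63], [-0.92, 2.1], [0.06, 2.66], [-1.3, 4.44], [0, 2.69], [-3.02, 3.02]. Speed limits (rad/s): [2.22, 2.22, 2.79, 3.14, 3.14, 3.14].

INTERFACE

Orientations are given as [roll, pitch, yaw] about the fixed x, y, z axes, in that order (R = Rz(yaw) Ry(pitch) Rx(roll)).
In Python, from rig import r gives the robot as it stands.
- The arm moves only by the shell command python3 steer.py 'ROWS' [FORCE]. ROWS is a JSON list of rows, 1 to 5 of them, each of 7 numbers: a rotation vector rx, ry, rz in rad, then dx, dy, dz in mm, then the opening from 0.0 (shut) to 1.0 (fully open); each row shifts and turns the commanded pose from where the row before left it, along the tool's axes as they then stand; what a row does not reach is not made up. A row lasts 1/12 s, in which the tool goes at most 41.7 mm and 0.125 rad, less where a joint would pass 70% of its speed; a pose out of reach is approached as far as the arm can. The fingers move at their own pace and stop on an object; FORCE is the grip in N (left out, the last holds). Time passes only in rows, so rows that do not move let the fingers close. It prints the time, the measured TCP pose, the force, the opening and the grip force at its end. Input that does not fit is refused with a message, and nothing moves.
- r.sense(): the state, without advancing time (a new reading comes with each control period).
- r.grab_frame(name): name is "scene" or "top"; returns the picture (384x512x3 uint8, red, green, blue); there is no depth.
- r.camera_params(name): a dict with "fx", "fy", "cx", "cy" (pixels), "rvec" (rotation vector, rad) and "tvec" (3), from world to camera coordinates, as OpenCV has them. Camera axes: x right, y down, z forward; pixel columns grow to the right and rows downward; lengths in mm; the calibration is good to about 2 mm. A picture is of the moment at which its call begins. camera_params takes no time and is no camera call.
- r.sign_off(): hands the job in; it is judged then, once.
The state is a dict: "clock": time; "qpos": joint angles; "qvel": joint speeds; "joint_efforts": joint torques, N m; "eef_pos": TCP position; "tcp_rot": TCP orientation; "contact_force": force on the tool from outside, world axes, zero at the start; "wrist_torque": the same for the moment, N m; "opening": opening from 0.0 (shut) to 1.0 (fully open); "grasp_force": force on a finger pad.
Only numpy, scipy, OpenCV 4.12 (cv2) and the standard library are available. Lean on these libraries where they do the work, as an engineer would, in place of code of your own. Each camera call takes 0.05 s, during which the arm holds its last target. There are 200 camera calls.

TASK

Of the three look-alike marble pressing weights on the glass plate one has a rough sole, the only one that will stay put on the sloping reading desk; the other two are polished and would slip. First slide each of the three a good 5 cm across the glass to feel its drag, keeping them all on the glass; when all have been tried, set the rough one flat on the middle of the desk's sloping board and let go, and the two polished ones flat in the green-lined tray. Set them down without dropping them, never let a weight slip down against the desk's lip, and leave the ink bottle, ink tin, brush pot and manuscript where they are.

Things in the scene. Friction and masses are not known exactly. Their poses are not given: they have to be found in the camera images.
- plate: fixed glass test plate 280 (x) by 340 (y) mm on a pale green sheet 300 by 360 by 3 mm; glass top 12 mm above the origin (centre of underside, on the table). The weights start on it in a row along its y, about 105 mm apart, long sides roughly along its x. Sliding a weight on it takes about 0.8 to 1.4 N if polished (friction about 0.12), 3.4 to 6 N if rough (about 0.55).
- weight_a: loose pressing weight: marble slab 100 (x) by 66 (y) by 34 mm with a thin dark sole, and an upright brass knob (plain cylinder, 30 mm diameter, 34 mm tall) at the middle of its top: 68 mm tall in all. Mass 0.74 to 0.98 kg. Origin: centre of the underside; z up. Exactly one of the three weights has a rough sole, the others are polished; which cannot be seen and is not told.
- weight_b: another pressing weight, same shape and description as weight_a
- weight_c: another pressing weight, same shape and description as weight_a
- ink_bottle: bystander: amber jar with black cap, 56 mm wide, 110 mm tall, beyond the plate; origin: centre of the underside
- ink_tin: bystander: small open steel bowl, 72 mm wide, 28 mm tall, beyond the plate; origin: centre of the underside
- brush_pot: bystander: blue ceramic cup, 76 mm wide, 100 mm tall, beyond the plate; origin: centre of the underside
- manuscript: bystander: palm-leaf manuscript between wooden boards, 55 by 300 by 46 mm, lying across beyond the plate; origin: centre of the underside
- tray: fixed open wooden tray lined in green, for polished weights: outside 260 (x) by 150 (y) mm, walls 5 mm thick and 30 mm tall, inner floor 6 mm above the origin. Origin: centre of the underside, on the table; z up, x along its length. Two weights fit one behind the other along its x, for instance centred 60 mm either side of the middle.
- desk_board: sloping board of a fixed wooden reading desk: 260 (x) by 160 (y) by 12 mm, its top 12 mm above its origin (centre of the board's underside, 40 mm above the table). x runs up the slope, 12 degrees, away from the robot; z square to the board. A lip 10 mm higher than the board closes the low end (x = -130 mm, towards the robot). Polished weights slide down it, the rough one stays.

How it is judged:
By the outcome, as a careful person would: the job done as asked, in the order asked, and still so for the second after the job is handed in, with the robot touching nothing.
It also fails if it takes over 72 s, if anything falls off the work surface, if the arm or the gripper's body presses on something with over 40 N, if the wrist force passes 120 N, or if a joint passes its speed limit or range.

## Working session

There is one attempt and no reset: what is moved stays moved. The work goes in short steps, Python scripts to look and compute and a shell command to move; the robot and the scene stay as the last step left them, time stands still between calls to the robot, and variables do not carry over. Pictures are saved under pics/ and viewed, at most 10 in all, crops included, and the job is handed in when it is done.

```bash
ls; mkdir -p pics; python3 - <<'E'
from rig import r
import cv2
for n in("scene","top"):
    f=r.grab_frame(n); cv2.imwrite(f"pics/{n}0.png",f[:,:,::-1]); print(r.camera_params(n))
print(r.sense())
E
```

```text
pics
rig.py
steer.py
{'fx': 369.58755500939253, 'fy': 369.58755500939253, 'cx': 250.244041956743, 'cy': 190.98293396344855, 'rvec': array([ 1.2735185 ,  2.19247052, -0.96097805]), 'tvec': array([ 339.1602221 , -294.1383406 , 1568.13928977])}
{'fx': 465.21509766902, 'fy': 465.21509766902, 'cx': 255.53176585043718, 'cy': 194.22712727807502, 'rvec': array([ 2.13475738, -2.15203079,  0.17978327]), 'tvec': array([ -53.35296249,  620.55233223, 1147.26000921])}
{'clock': 0.1, 'qpos': array([ 1.33261118e+00,  3.53600010e-01,  1.63406295e+00, -1.64519455e-05,
        1.15521075e+00, -2.39321959e-03]), 'qvel': array([-0.0010496 , -0.00071789, -0.00278148, -0.00028553, -0.00036441,
       -0.00038833]), 'joint_efforts': array([ 3.76668158e-04, -6.06353760e+01, -3.42820108e+01,  1.54266295e-04,
        3.96523959e-03,  2.12700535e-06]), 'eef_pos': array([145.91290072, 607.31115548, 252.62218467]), 'tcp_rot': array([-3.14031156e+00,  1.19771305e-05,  2.90580739e+00]), 'contact_force': array([ 0.27356821, -0.38773351,  0.02093584]), 'wrist_torque': array([-0.01580701,  0.03298839, -0.00644452]), 'grasp_force': 0.0, 'opening': 0.9976175470030383}
```

View pics/top0.png

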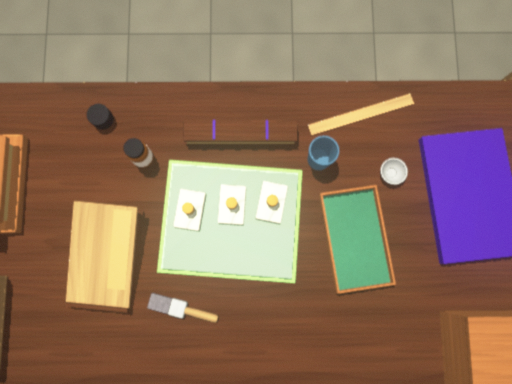

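View pics/scene0.png

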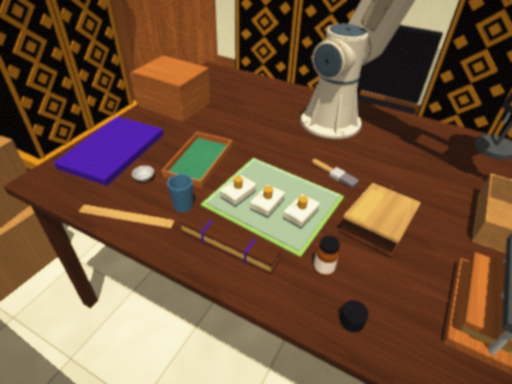

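The top view shows the weights at about (189,210), (232,205) and (272,202). The desk is at (102,255), the tray at (357,239) and the plate at (231,222). In the scene view the three weights stand on the plate, with the bystanders beyond it. Next I'll measure them.

```bash
cat > h.py <<'E'
import numpy as np,cv2
from rig import r
def cam(n):
    p=r.camera_params(n);R=cv2.Rodrigues(p["rvec"])[0];return p,R,-R.T@p["tvec"]
def ray(n,uv,z):
    p,R,C=cam(n);uv=np.atleast_2d(uv).astype(float)
    d=np.c_[(uv[:,0]-p["cx"])/p["fx"],(uv[:,1]-p["cy"])/p["fy"],np.ones(len(uv))]@R
    z=np.broadcast_to(z,len(uv));return C+d*((z-C[2])/d[:,2])[:,None]
def proj(n,X):
    p=r.camera_params(n);K=np.array([[p["fx"],0,p["cx"]],[0,p["fy"],p["cy"]],[0,0,1]])
    return cv2.projectPoints(np.atleast_2d(X).astype(float),p["rvec"],p["tvec"],K,None)[0][:,0]
def blobs(f,lo,hi,amin,roi=None,close=0):
    m=cv2.inRange(cv2.cvtColor(f,cv2.COLOR_RGB2HSV),np.array(lo),np.array(hi))
    if roi: x0,y0,x1,y1=roi;k=np.zeros_like(m);k[y0:y1,x0:x1]=1;m=m*k
    if close:m=cv2.morphologyEx(m,cv2.MORPH_CLOSE,np.ones((close,close),np.uint8))
    cs=cv2.findContours(m,cv2.RETR_EXTERNAL,cv2.CHAIN_APPROX_NONE)[0]
    return [c for c in cs if cv2.contourArea(c)>amin]
def rect(n,c,z):
    P=ray(n,c[:,0,:],z)[:,:2].astype(np.float32);(cx,cy),(w,h),a=cv2.minAreaRect(P)
    if w<h:w,h,a=h,w,a+90
    return np.round([cx,cy,w,h,(a+90)%180-90],1)   # yaw of long side, deg
E
python3 - <<'E'
from h import *
f=cv2.imread("pics/top0.png")[:,:,::-1].copy();print("camC",cam("top")[2].round())
hsv=cv2.cvtColor(f,cv2.COLOR_RGB2HSV)
for u,v in[(189,225),(232,190),(230,250),(165,220),(187,208),(357,240),(325,230),(100,230),(125,230),(118,309)]:print(u,v,hsv[v,u])
for nm,a in dict(weight=((0,0,205),(179,30,255),150,(160,160,305,285),5),knob=((15,150,120),(30,255,255),20,(160,160,305,285)),plate=((30,20,120),(60,255,255),3000,(150,150,310,290),9),trayin=((60,100,50),(90,255,255),2000,(310,175,405,300)),tray=((5,140,100),(20,255,255),200,(310,175,405,300)),desk=((10,60,120),(30,200,255),2000,(55,190,145,320),5)).items():
  for c in blobs(f,*a):
    z=dict(weight=46,knob=80,plate=8,trayin=6,tray=30,desk=60)[nm]
    print(nm,cv2.contourArea(c),rect("top",c,z))
    if nm=="desk":print(cv2.approxPolyDP(c,4,True)[:,0].tolist())
cv2.imwrite("pics/desk.png",cv2.resize(f[190:320,50:400,::-1],None,fx=2.2,fy=2.2,interpolation=cv2.INTER_CUBIC))
E
```

```text
camC [ 432.  -46. 1231.]
189 225 [ 30   8 254]
232 190 [ 30   4 255]
230 250 [ 48  29 239]
165 220 [ 38  60 251]
187 208 [ 25 133 252]
357 240 [ 71 105 184]
325 230 [ 15 136 135]
100 230 [ 19 119 234]
125 230 [ 24 104 249]
118 309 [ 11 147 128]
weight 12382.5 [556.4   7.6 325.3 267.   85.1]
plate 15388.0 [558.6   7.8 361.6 302.2  85.1]
trayin 4228.0 [ 506.9 -321.9  238.9  128.     8. ]
tray 7744.0 [ 5.129e+02 -3.173e+02  3.198e+02  2.440e+02 -5.000e-01]
desk 10209.0 [472.6 334.1 327.5 225.7   1.7]
[[55, 190], [55, 208], [71, 210], [69, 217], [55, 217], [56, 242], [68, 246], [55, 253], [55, 309], [94, 312], [90, 319], [144, 319], [144, 246], [137, 294], [130, 297], [136, 215], [144, 211], [144, 190]]
```

View pics/desk.png

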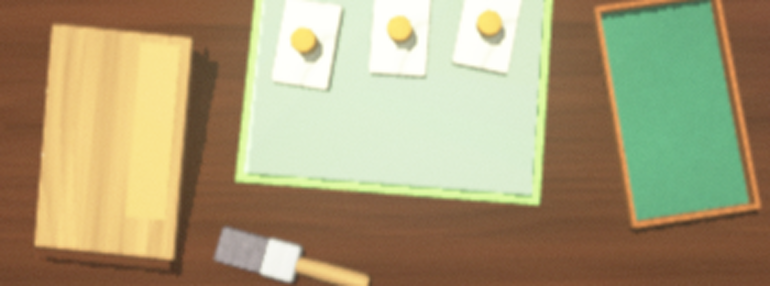

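The crop shows three weights, the desk and the tray with clean edges. The desk's far edge runs from (52,25) to (191,38) in the crop, and its lip is at the bottom. I'll tighten the masks.

```bash
python3 - <<'E'
from h import *
f=cv2.imread("pics/top0.png")[:,:,::-1].copy()
for nm,a in dict(weight=((0,0,215),(179,19,255),150,(172,172,295,240),3),knob=((15,110,120),(30,255,255),20,(175,180,295,225)),tray=((0,150,135),(25,255,255),100,(310,175,405,300),3),desk=((14,60,170),(30,200,255),2000,(60,195,142,315),5)).items():
  for c in blobs(f,*a):
    for z in dict(weight=[46],knob=[72],tray=[30],desk=[51.7])[nm]:
      print(nm,cv2.contourArea(c),rect("top",c,z))
    if nm=="desk":
      P=cv2.approxPolyDP(c,5,True)[:,0];print(P.tolist())
      b=cv2.boxPoints(cv2.minAreaRect(c));b=b[np.argsort(b[:,1])];print(b.tolist());T=ray("top",b[:2],78.8);B=ray("top",b[2:],30);print(T.round(1),B.round(1))
hsv=cv2.cvtColor(f,cv2.COLOR_RGB2HSV);print(hsv[240,318:330].tolist(),hsv[292,350:360].tolist());print(hsv[300:314,85].tolist())
E
```

```text
weight 887.5 [584.3 113.3  98.6  64.2  -9.5]
weight 884.0 [596.8   3.9  99.3  64.4  -4.2]
weight 877.0 [602.6 -98.9  98.6  64.3 -11.8]
knob 77.5 [582.2 112.2  25.2  22.9  45.4]
knob 72.5 [ 5.946e+02  2.500e+00  2.540e+01  2.260e+01 -1.000e-01]
knob 74.5 [601.5 -99.5  25.5  25.2  -0.7]
tray 389.5 [ 508.1 -320.5  264.   155.     7.8]
desk 6337.5 [473.2 332.5 258.6 163.5  -3.1]
[[74, 201], [66, 301], [127, 307], [136, 207]]
[[73.14025115966797, 200.234375], [137.05795288085938, 205.75811767578125], [64.3367691040039, 302.10321044921875], [128.25445556640625, 307.626953125]]
[[603.6 397.   78.8]
 [588.5 237.5  78.8]] [[352.3 424.2  30. ]
 [337.2 263.5  30. ]]
[[14, 126, 123], [14, 126, 123], [14, 124, 123], [14, 125, 124], [14, 122, 125], [13, 126, 127], [13, 125, 126], [13, 123, 124], [14, 133, 125], [15, 137, 141], [14, 148, 184], [15, 143, 218]] [[13, 144, 108], [15, 141, 96], [14, 137, 93], [14, 130, 90], [15, 126, 83], [14, 129, 83], [13, 132, 89], [14, 137, 93], [13, 140, 93], [13, 132, 91]]
[[21, 114, 242], [20, 116, 241], [19, 121, 233], [16, 126, 200], [14, 140, 142], [11, 145, 130], [12, 155, 127], [11, 148, 124], [11, 154, 103], [11, 143, 100], [11, 146, 115], [12, 151, 120], [10, 149, 118], [11, 146, 119]]
```

```bash
cat >> h.py <<'E'
from scipy.spatial.transform import Rotation as Ro
def go(p,yaw=None,tilt=0.):
    """first rotvec (tool), then translation in the turned tool frame. yaw (deg) of the tool x line mod 180, tilt up-slope deg"""
    s=r.sense();R0=Ro.from_euler("xyz",s["tcp_rot"]);R1=R0
    if yaw is not None:
        c=[Ro.from_euler("z",np.radians(y))*Ro.from_euler("y",-np.radians(tilt))*Ro.from_euler("x",np.pi) for y in(yaw,yaw+180)]
        c[1]=Ro.from_euler("z",np.radians(yaw))*Ro.from_euler("y",-np.radians(tilt))*Ro.from_euler("z",np.pi)*Ro.from_euler("x",np.pi)
        R1=min(c,key=lambda R:(R0.inv()*R).magnitude())
    d=np.array(p,float)-s["eef_pos"];t=R1.inv().apply(d)
    print("rot",(R0.inv()*R1).as_rotvec().round(4),"trans",t.round(1),"|xy|",np.hypot(*t[:2]).round(0),"q",s["qpos"].round(2),"F",s["contact_force"].round(2),"clk",s["clock"])
E
python3 -c "
from h import *
go([583.5,113,130],-9.5)"
```

```text
rot [-0.0013 -0.     -0.07  ] trans [-513.2 -415.3  122.6] |xy| 660.0 q [ 1.33  0.35  1.63 -0.    1.16 -0.  ] F [ 0.27 -0.39  0.02] clk 0.1
```

```bash
python3 steer.py '[[0, 0, -0.07, 0, 0, 0, 1], [0, 0, 0, -15, -12, 0, 1], [0, 0, 0, -25, -20, 0, 1], [0, 0, 0, -30, -24, 0, 1], [0, 0, 0, -30, -24, 0, 1]]' 60
python3 steer.py '[[0, 0, 0, -30, -24, 0, 1], [0, 0, 0, -30, -24, 0, 1], [0, 0, 0, -30, -24, 0, 1], [0, 0, 0, -30, -24, 0, 1], [0, 0, 0, -30, -24, 0, 1]]'
python3 steer.py '[[0, 0, 0, -30, -24, 0, 1], [0, 0, 0, -30, -24, 0, 1], [0, 0, 0, -30, -24, 0, 1], [0, 0, 0, -30, -24, 10, 1], [0, 0, 0, -30, -24, 20, 1]]'
python3 steer.py '[[0, 0, 0, -30, -24, 20, 1], [0, 0, 0, -30, -24, 20, 1], [0, 0, 0, -23, -24, 20, 1], [0, 0, 0, 0, -20, 10, 1], [0, 0, 0, 0, 0, 0, 1]]'
python3 -c "
from h import *
go([583.5,113,74],-9.5)"
```

```text
clock: 0.52
eef_pos: [231.7, 511.2, 252.8]
tcp_rot: [-3.141, -0.0, 2.977]
contact_force: [1.2, 0.8, -0.1]
opening: 1.003
grasp_force: 0.0
clock: 0.93
eef_pos: [360.3, 367.5, 253.1]
tcp_rot: [-3.141, -0.0, 2.976]
contact_force: [1.0, 1.0, 1.0]
opening: 0.998
grasp_force: 0.0
clock: 1.35
eef_pos: [489.0, 226.0, 225.6]
tcp_rot: [3.139, 0.003, 2.976]
contact_force: [0.8, 0.8, -0.6]
opening: 0.998
grasp_force: 0.0
clock: 1.77
eef_pos: [549.8, 121.1, 152.4]
tcp_rot: [-3.139, -0.005, 2.973]
contact_force: [-1.0, -0.5, -0.0]
opening: 1.001
grasp_force: 0.0
rot [-0.003  -0.0053 -0.0029] trans [-34.5  -2.4  78.4] |xy| 35.0 q [ 0.21  0.38  1.85 -0.    0.92 -1.19] F [-1.03 -0.51 -0.03] clk 1.7667
```

```bash
python3 steer.py '[[0, 0, 0, -17, -1.2, 0, 1], [0, 0, 0, -17, -1.2, 0, 1], [0, 0, 0, 0, 0, 10, 1], [0, 0, 0, 0, 0, 20, 1], [0, 0, 0, 0, 0, 0, 1]]'
python3 -c "
from h import *
go([583.5,113,74],-9.5)
f=r.grab_frame('top');cv2.imwrite('pics/t1.png',cv2.resize(f[150:300,140:340,::-1],None,fx=2,fy=2))
f=r.grab_frame('scene');cv2.imwrite('pics/s1.png',cv2.resize(f[120:280,180:380,::-1],None,fx=3,fy=3))"
```

```text
clock: 2.18
eef_pos: [582.0, 117.1, 122.5]
tcp_rot: [-3.14, -0.005, 2.976]
contact_force: [-0.9, -0.1, -0.3]
opening: 1.004
grasp_force: 0.0
rot [-0.0016 -0.0048  0.0001] trans [-2.1 -3.8 48.5] |xy| 4.0 q [ 0.2   0.46  1.8   0.    0.88 -1.21] F [-0.95 -0.09 -0.29] clk 2.1833
```

View pics/s1.png

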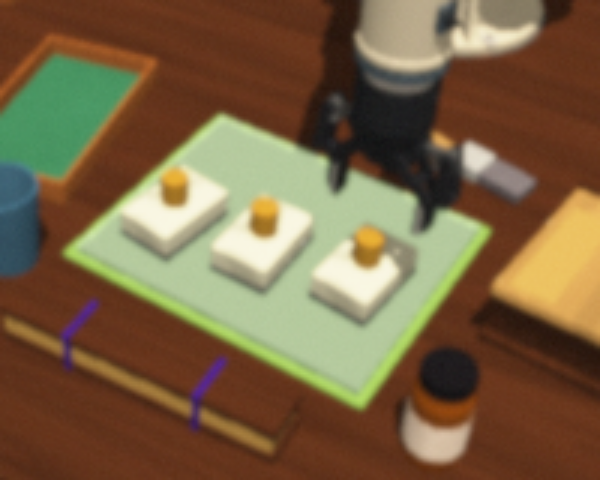

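```bash
python3 -c "
from h import *
q=proj('scene',[[583.5,113,80],[582,117,112],[583.5,113,46],[596,3.5,80],[602,-99,80]]);print((q-[180,120])*3)
go([583.5,113,73],-9.5)"
```

```text
[[367.67006351 234.80235103]
 [375.88383249 211.14508718]
 [363.81417871 259.46061116]
 [263.07355091 204.67378833]
 [172.94787605 174.86166922]]
rot [-0.0008 -0.0025  0.0005] trans [-1.  -4.2 51.9] |xy| 4.0 q [ 0.2   0.46  1.8   0.    0.89 -1.21] F [ 0.62 -0.15  0.13] clk 2.2833
```

The scene view shows the open fingers, with tips near (335,185) and (425,220), straddling above the right-hand knob at (369,235). This agrees with the projections, so I'll descend and grip.

```bash
python3 steer.py '[[0, 0, 0, -1, -4, 15, 1], [0, 0, 0, 0, 0, 18, 1], [0, 0, 0, 0, 0, 10, 1], [0, 0, 0, 0, 0, 5, 1], [0, 0, 0, 0, 0, 0, 1]]'
python3 steer.py '[[0, 0, 0, 0, 0, 2, 1], [0, 0, 0, 0, 0, 0, 0], [0, 0, 0, 0, 0, 0, 0], [0, 0, 0, 0, 0, 0, 0], [0, 0, 0, 0, 0, 0, 0]]' 60
python3 steer.py '[[0, 0, 0, 0, 0, 0, 0], [0, 0, 0, 0, 0, 0, 0], [0, 0, 0, 0, 0, 0, 0]]'
python3 -c "
from h import *
go([583.5-64.8,113+5.6,74])"
```

```text
clock: 2.7
eef_pos: [584.3, 113.0, 77.1]
tcp_rot: [-3.141, -0.001, 2.976]
contact_force: [-1.1, -0.2, -1.3]
opening: 1.0
grasp_force: 0.0
clock: 3.12
eef_pos: [585.2, 112.9, 76.1]
tcp_rot: [3.141, 0.001, 2.976]
contact_force: [0.6, 0.1, 0.7]
opening: 0.454
grasp_force: 0.0
clock: 3.37
eef_pos: [585.4, 112.9, 76.2]
tcp_rot: [3.141, 0.001, 2.976]
contact_force: [-0.9, -0.4, 5.5]
opening: 0.329
grasp_force: 59.0
rot [0. 0. 0.] trans [66.7 -5.4  2.2] |xy| 67.0 q [ 0.19  0.53  1.82 -0.    0.79 -1.22] F [-0.85 -0.36  5.53] clk 3.3667
```

```bash
python3 steer.py '[[0, 0, 0, 0, 0, -0.5, 0], [0, 0, 0, 5, 0, 0, 0], [0, 0, 0, 6, 0, 0, 0], [0, 0, 0, 6, 0, 0, 0], [0, 0, 0, 6, 0, 0, 0]]'
python3 steer.py '[[0, 0, 0, 6, -1, 0, 0], [0, 0, 0, 6, -1, 0, 0], [0, 0, 0, 6, -1, 0, 0], [0, 0, 0, 6, -1, 0, 0]]'
python3 steer.py '[[0, 0, 0, 6, -1, 0, 0], [0, 0, 0, 6, 0, 0, 0], [0, 0, 0, 6, 0, 0, 0]]'
python3 steer.py '[[0, 0, 0, 4, 0, 0, 0], [0, 0, 0, 0, 0, 0, 0], [0, 0, 0, 0, 0, 0, 0]]'
```

```text
clock: 3.78
eef_pos: [561.7, 116.8, 76.3]
tcp_rot: [3.141, 0.0, 2.976]
contact_force: [0.2, -0.7, 3.4]
opening: 0.33
grasp_force: 59.9
clock: 4.12
eef_pos: [537.4, 116.7, 76.2]
tcp_rot: [3.141, 0.0, 2.976]
contact_force: [0.8, 0.9, 4.8]
opening: 0.329
grasp_force: 60.0
clock: 4.37
eef_pos: [519.6, 118.6, 76.2]
tcp_rot: [3.141, 0.0, 2.976]
contact_force: [1.3, -0.3, 6.0]
opening: 0.329
grasp_force: 60.3
clock: 4.62
eef_pos: [515.0, 119.4, 76.2]
tcp_rot: [-3.141, -0.001, 2.976]
contact_force: [-1.9, -0.2, 8.2]
opening: 0.33
grasp_force: 60.6
```

```bash
python3 steer.py '[[0, 0, 0, 0, 0, 0, 1], [0, 0, 0, 0, 0, 0, 1], [0, 0, 0, 0, 0, 0, 1], [0, 0, 0, 0, 0, 0, 1], [0, 0, 0, 0, 0, 0, 1]]'
python3 steer.py '[[0, 0, 0, 0, 0, -15, 1], [0, 0, 0, 0, 0, -25, 1], [0, 0, 0, 0, 0, -10, 1], [0, 0, 0, 0, 0, 0, 1]]'
python3 -c "
from h import *
go([596,3.5,76],-4.2)"
```

```text
clock: 5.03
eef_pos: [515.8, 119.2, 75.8]
tcp_rot: [-3.141, -0.001, 2.976]
contact_force: [0.5, -0.1, 0.0]
opening: 0.997
grasp_force: 0.0
clock: 5.37
eef_pos: [517.6, 119.6, 128.2]
tcp_rot: [3.14, 0.004, 2.976]
contact_force: [-0.0, 0.3, 0.4]
opening: 1.002
grasp_force: 0.0
rot [ 0.0014  0.004  -0.0926] trans [ -86.6 -110.    52.2] |xy| 140.0 q [ 0.22  0.37  1.94 -0.    0.83 -1.18] F [-0.05  0.34  0.41] clk 5.3667
```

```bash
python3 steer.py '[[0, 0, -0.0926, 0, 0, 0, 1], [0, 0, 0, -16, -20, 0, 1], [0, 0, 0, -23, -30, 0, 1], [0, 0, 0, -23, -30, 0, 1], [0, 0, 0, -17, -20, 0, 1]]'
python3 steer.py '[[0, 0, 0, -8, -10, 0, 1], [0, 0, 0, 0, 0, 0, 1], [0, 0, 0, 0, 0, 0, 1]]'
python3 -c "
from h import *
go([596,3.5,76],-4.2)"
```

```text
clock: 5.78
eef_pos: [588.5, 11.6, 125.1]
tcp_rot: [-3.141, 0.0, 3.068]
contact_force: [0.9, 0.4, -0.1]
opening: 1.001
grasp_force: 0.0
clock: 6.03
eef_pos: [594.0, 3.1, 125.0]
tcp_rot: [3.141, -0.002, 3.067]
contact_force: [-0.2, 1.3, 0.3]
opening: 1.0
grasp_force: 0.0
rot [ 0.0002 -0.0017 -0.0013] trans [-2.   0.5 49. ] |xy| 2.0 q [ 0.    0.45  1.8   0.    0.89 -1.49] F [-0.2   1.34  0.33] clk 6.0333
```

```bash
python3 steer.py '[[0, 0, 0, -2, 0, 15, 1], [0, 0, 0, 0, 0, 18, 1], [0, 0, 0, 0, 0, 12, 1], [0, 0, 0, 0, 0, 4, 1], [0, 0, 0, 0, 0, 0, 1]]'
python3 steer.py '[[0, 0, 0, 0, 0, 0, 0], [0, 0, 0, 0, 0, 0, 0], [0, 0, 0, 0, 0, 0, 0], [0, 0, 0, 0, 0, 0, 0], [0, 0, 0, 0, 0, 0, 0]]' 60
python3 steer.py '[[0, 0, 0, 0, 0, 0, 0], [0, 0, 0, 0, 0, 0, 0], [0, 0, 0, 0, 0, -0.5, 0], [0, 0, 0, 5, 0, 0, 0], [0, 0, 0, 6, 0, 0, 0]]'
python3 steer.py '[[0, 0, 0, 6, 0, 0, 0], [0, 0, 0, 6, 0, 0, 0], [0, 0, 0, 6, 0, 0, 0], [0, 0, 0, 6, 0, 0, 0]]'
python3 steer.py '[[0, 0, 0, 6, 0, 0, 0], [0, 0, 0, 6, 0, 0, 0], [0, 0, 0, 6, 0, 0, 0]]'
python3 steer.py '[[0, 0, 0, 6, 0, 0, 0], [0, 0, 0, 4, 0, 0, 0], [0, 0, 0, 0, 0, 0, 0], [0, 0, 0, 0, 0, 0, 0]]'
```

```text
clock: 6.45
eef_pos: [595.2, 3.9, 75.7]
tcp_rot: [-3.141, -0.003, 3.069]
contact_force: [-0.8, -0.1, 0.6]
opening: 1.0
grasp_force: 0.0
clock: 6.87
eef_pos: [597.4, 3.1, 78.0]
tcp_rot: [3.141, 0.001, 3.068]
contact_force: [0.9, -0.2, 5.8]
opening: 0.329
grasp_force: 58.9
clock: 7.28
eef_pos: [586.4, 3.8, 78.1]
tcp_rot: [3.141, 0.002, 3.068]
contact_force: [2.6, -0.2, 4.0]
opening: 0.33
grasp_force: 60.0
clock: 7.62
eef_pos: [561.5, 5.7, 78.0]
tcp_rot: [3.142, 0.001, 3.068]
contact_force: [1.9, -0.3, 5.5]
opening: 0.333
grasp_force: 60.1
clock: 7.87
eef_pos: [543.6, 7.0, 78.0]
tcp_rot: [3.142, 0.001, 3.068]
contact_force: [1.3, 0.0, 5.7]
opening: 0.332
grasp_force: 60.1
clock: 8.2
eef_pos: [532.7, 7.7, 78.0]
tcp_rot: [-3.142, -0.001, 3.068]
contact_force: [-2.0, 0.5, 10.4]
opening: 0.33
grasp_force: 61.1
```

```bash
python3 steer.py '[[0, 0, 0, 0, 0, 0, 1], [0, 0, 0, 0, 0, 0, 1], [0, 0, 0, 0, 0, 0, 1], [0, 0, 0, 0, 0, 0, 1], [0, 0, 0, 0, 0, 0, 1]]'
python3 steer.py '[[0, 0, 0, 0, 0, -15, 1], [0, 0, 0, 0, 0, -25, 1], [0, 0, 0, 0, 0, -10, 1], [0, 0, 0, 0, 0, 0, 1]]'
python3 -c "
from h import *
go([602,-99,76],-11.8)"
```

```text
clock: 8.62
eef_pos: [533.7, 7.7, 77.4]
tcp_rot: [-3.142, -0.001, 3.068]
contact_force: [-0.0, -1.4, 0.5]
opening: 0.992
grasp_force: 0.0
clock: 8.95
eef_pos: [535.6, 7.7, 129.7]
tcp_rot: [3.141, 0.004, 3.068]
contact_force: [0.8, 0.5, 0.5]
opening: 0.998
grasp_force: 0.0
rot [0.0007 0.0043 0.1327] trans [-86.8 -90.9  53.7] |xy| 126.0 q [ 0.01  0.37  1.93  0.    0.84 -1.49] F [0.85 0.52 0.45] clk 8.95
```

```bash
python3 steer.py '[[0, 0, 0.066, 0, 0, 0, 1], [0, 0, 0.067, 0, 0, 0, 1], [0, 0, 0, -18, -18, 0, 1], [0, 0, 0, -25, -27, 0, 1], [0, 0, 0, -25, -27, 0, 1]]'
python3 steer.py '[[0, 0, 0, -16, -17, 0, 1], [0, 0, 0, -3, -2, 0, 1], [0, 0, 0, 0, 0, 0, 1], [0, 0, 0, 0, 0, 0, 1]]'
python3 -c "
from h import *
go([602,-99,77],-11.8)"
```

```text
clock: 9.37
eef_pos: [585.7, -77.1, 126.5]
tcp_rot: [3.142, -0.001, 2.937]
contact_force: [0.4, -0.6, 0.3]
opening: 0.996
grasp_force: 0.0
clock: 9.7
eef_pos: [599.5, -98.8, 126.4]
tcp_rot: [3.141, -0.002, 2.935]
contact_force: [-1.2, 1.3, 0.0]
opening: 0.997
grasp_force: 0.0
rot [ 0.0002 -0.002  -0.0008] trans [-2.5  0.3 49.4] |xy| 3.0 q [-0.17  0.47  1.77  0.    0.9  -1.53] F [-1.18  1.31  0.04] clk 9.7
```

```bash
python3 steer.py '[[0, 0, 0, -2, 0, 15, 1], [0, 0, 0, 0, 0, 18, 1], [0, 0, 0, 0, 0, 12, 1], [0, 0, 0, 0, 0, 4, 1], [0, 0, 0, 0, 0, 0, 1]]'
python3 steer.py '[[0, 0, 0, 0, 0, 0, 0], [0, 0, 0, 0, 0, 0, 0], [0, 0, 0, 0, 0, 0, 0], [0, 0, 0, 0, 0, 0, 0], [0, 0, 0, 0, 0, 0, 0]]' 60
python3 steer.py '[[0, 0, 0, 0, 0, 0, 0], [0, 0, 0, 0, 0, 0, 0], [0, 0, 0, 0, 0, -0.5, 0], [0, 0, 0, 5, -1, 0, 0], [0, 0, 0, 6, -1, 0, 0]]'
python3 steer.py '[[0, 0, 0, 6, -1, 0, 0], [0, 0, 0, 6, -1, 0, 0], [0, 0, 0, 6, -1, 0, 0], [0, 0, 0, 6, -1, 0, 0]]'
python3 steer.py '[[0, 0, 0, 6, -1, 0, 0], [0, 0, 0, 6, -1, 0, 0], [0, 0, 0, 6, 0, 0, 0]]'
python3 steer.py '[[0, 0, 0, 6, 0, 0, 0], [0, 0, 0, 4, 0, 0, 0], [0, 0, 0, 0, 0, 0, 0], [0, 0, 0, 0, 0, 0, 0]]'
```

```text
clock: 10.12
eef_pos: [601.1, -98.7, 77.2]
tcp_rot: [-3.142, -0.003, 2.936]
contact_force: [-0.2, -0.2, 0.2]
opening: 0.997
grasp_force: 0.0
clock: 10.53
eef_pos: [602.9, -99.5, 79.4]
tcp_rot: [3.141, 0.001, 2.935]
contact_force: [-1.0, -0.5, 3.5]
opening: 0.329
grasp_force: 58.9
clock: 10.95
eef_pos: [592.3, -99.6, 79.5]
tcp_rot: [-3.142, 0.003, 2.936]
contact_force: [4.9, -0.3, 0.3]
opening: 0.327
grasp_force: 60.2
clock: 11.28
eef_pos: [566.8, -98.5, 79.4]
tcp_rot: [-3.142, 0.001, 2.935]
contact_force: [4.6, -0.5, 2.1]
opening: 0.326
grasp_force: 60.2
clock: 11.53
eef_pos: [548.7, -96.9, 79.4]
tcp_rot: [-3.141, 0.001, 2.935]
contact_force: [5.2, -0.5, 1.1]
opening: 0.332
grasp_force: 60.2
clock: 11.87
eef_pos: [538.1, -94.5, 79.3]
tcp_rot: [-3.141, -0.002, 2.936]
contact_force: [-0.3, -0.2, 8.9]
opening: 0.326
grasp_force: 61.0
```

The third weight drags about 5 N, against 1 to 2 N for the others, so it is the rough one. I'll lift it and take it to the desk.

```bash
python3 steer.py '[[0, 0, 0, 0, 0, -3, 0], [0, 0, 0, 0, 0, -8, 0], [0, 0, 0, 0, 0, -15, 0], [0, 0, 0, 0, 0, -22, 0], [0, 0, 0, 0, 0, -22, 0]]' 90
python3 steer.py '[[0, 0, 0, 0, 0, -22, 0], [0, 0, 0, 0, 0, -15, 0], [0, 0, 0, 0, 0, -5, 0], [0, 0, 0, 0, 0, 0, 0], [0, 0, 0, 0, 0, 0, 0]]'
cat >> h.py <<'E'
def desk(h,s):  # TCP for sole h above board centre, TCP s above sole
    B=Ro.from_euler("z",np.radians(-6))*Ro.from_euler("y",-np.radians(12))
    return np.array([470.5,330.5,51.7])+B.apply([0,0,h+s])
E
python3 -c "
from h import *
go(desk(60,67.4),-6,12)
f=r.grab_frame('scene');cv2.imwrite('pics/s2.png',cv2.resize(f[80:280,150:430,::-1],None,fx=2.8,fy=2.8))"
```

```text
clock: 12.28
eef_pos: [536.8, -94.1, 148.4]
tcp_rot: [-3.142, -0.006, 2.935]
contact_force: [-0.1, 0.4, -8.3]
opening: 0.318
grasp_force: 89.5
clock: 12.7
eef_pos: [538.0, -94.4, 190.0]
tcp_rot: [-3.142, -0.002, 2.935]
contact_force: [-0.1, -0.1, -8.3]
opening: 0.317
grasp_force: 89.8
rot [-0.0106 -0.2115 -0.1012] trans [137.9 415.5 -15.3] |xy| 438.0 q [-0.18  0.3   1.86  0.    0.98 -1.54] F [-0.11 -0.1  -8.26] clk 12.7
```

View pics/s2.png

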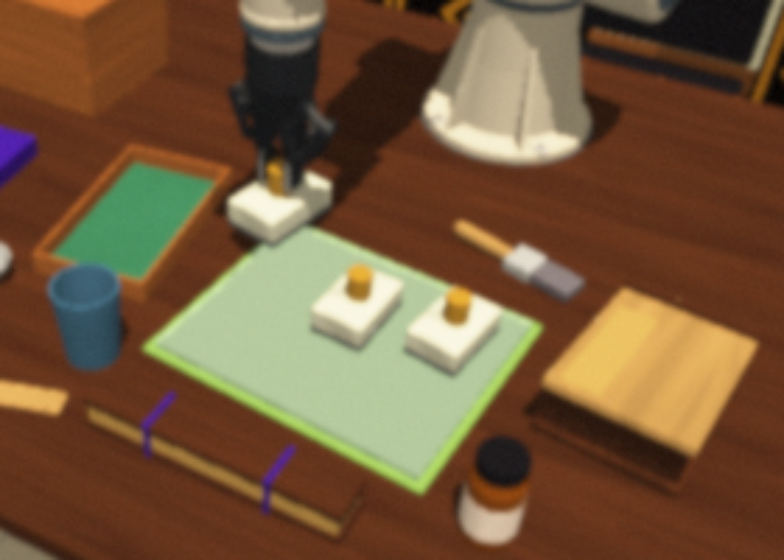

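The picture shows the rough weight held level at (280,205) and the other two on the plate. The desk is at (650,370).

```bash
python3 steer.py '[[-0.0027, -0.0529, -0.0253, 0, 0, 0, 0], [-0.0027, -0.0529, -0.0253, 0, 0, 0, 0], [-0.0027, -0.0529, -0.0253, 0, 0, 0, 0], [-0.0027, -0.0529, -0.0253, 0, 0, 0, 0], [0, 0, 0, 6, 12, 0, 0]]'
python3 steer.py '[[0, 0, 0, 9, 22, 0, 0], [0, 0, 0, 10, 30, 0, 0], [0, 0, 0, 10, 35, 0, 0], [0, 0, 0, 10, 35, 0, 0], [0, 0, 0, 10, 35, 0, 0]]'
python3 steer.py '[[0, 0, 0, 10, 35, 0, 0], [0, 0, 0, 10, 35, 0, 0], [0, 0, 0, 10, 35, 0, 0], [0, 0, 0, 10, 35, 0, 0], [0, 0, 0, 10, 30, 0, 0]]'
python3 steer.py '[[0, 0, 0, 10, 30, 0, 0], [0, 0, 0, 10, 25, 0, 0], [0, 0, 0, 6, 10, 0, 0], [0, 0, 0, 0, 0, 0, 0], [0, 0, 0, 0, 0, 0, 0]]'
python3 -c "
from h import *
go(desk(30,67.4),-6,12)"
```

```text
clock: 13.17
eef_pos: [532.6, -82.8, 188.0]
tcp_rot: [-3.141, 0.211, 3.038]
contact_force: [0.1, -0.5, -7.3]
opening: 0.32
grasp_force: 90.1
clock: 13.58
eef_pos: [501.3, 80.1, 177.8]
tcp_rot: [-3.141, 0.208, 3.036]
contact_force: [0.7, -1.1, -7.6]
opening: 0.32
grasp_force: 90.2
clock: 14.0
eef_pos: [470.8, 255.0, 167.4]
tcp_rot: [-3.14, 0.209, 3.037]
contact_force: [1.4, 0.1, -7.7]
opening: 0.319
grasp_force: 90.2
clock: 14.42
eef_pos: [452.7, 320.1, 162.0]
tcp_rot: [-3.139, 0.209, 3.039]
contact_force: [-0.6, -0.8, -7.5]
opening: 0.319
grasp_force: 90.5
rot [-0.0023 -0.0001  0.0021] trans [ 6.7 12.2 14. ] |xy| 14.0 q [ 0.7   0.29  1.97 -0.23  0.74 -0.61] F [-0.57 -0.78 -7.45] clk 14.4167
```

```bash
python3 steer.py '[[0, 0, 0, 3.5, 6, 7, 0], [0, 0, 0, 3.5, 6, 10, 0], [0, 0, 0, 0, 0, 10, 0], [0, 0, 0, 0, 0, 5, 0], [0, 0, 0, 0, 0, 0, 0]]'
python3 -c "
from h import *
go(desk(0,67.4),-6,12)
f=r.grab_frame('scene');cv2.imwrite('pics/s3.png',cv2.resize(f[140:270,310:440,::-1],None,fx=4,fy=4,interpolation=cv2.INTER_CUBIC))
t=r.grab_frame('top');cv2.imwrite('pics/t3.png',cv2.resize(t[180:330,40:190,::-1],None,fx=3,fy=3))"
```

```text
clock: 14.83
eef_pos: [454.5, 331.3, 128.7]
tcp_rot: [-3.139, 0.21, 3.037]
contact_force: [-1.2, -0.5, -7.0]
opening: 0.32
grasp_force: 90.7
rot [-0.0026  0.0001  0.    ] trans [ 0.4  0.9 11.3] |xy| 1.0 q [ 0.71  0.36  1.98 -0.25  0.68 -0.57] F [-1.18 -0.53 -7.03] clk 14.8333
```

View pics/s3.png

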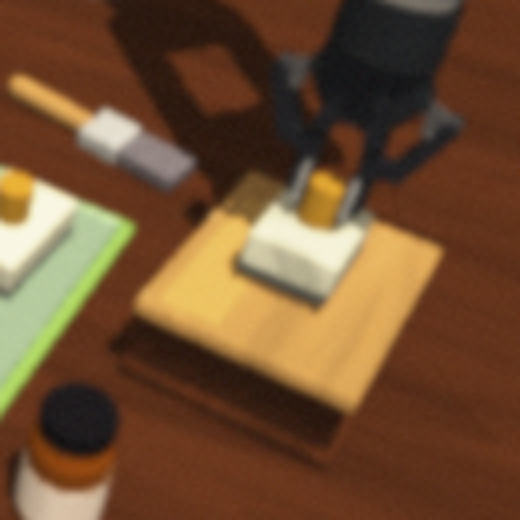

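The weight hovers parallel and central over the board, with its dark sole at about (280,285). I'll lower it slowly.

```bash
python3 steer.py '[[0, 0, 0, 0, 0, 3, 0], [0, 0, 0, 0, 0, 3, 0], [0, 0, 0, 0, 0, 2, 0], [0, 0, 0, 0, 0, 0, 0], [0, 0, 0, 0, 0, 0, 0]]'
python3 steer.py '[[0, 0, 0, 0, 0, 1, 0], [0, 0, 0, 0, 0, 0.5, 0], [0, 0, 0, 0, 0, 0, 0]]'
python3 steer.py '[[0, 0, 0, 0, 0, 0.5, 0], [0, 0, 0, 0, 0, 0.5, 0], [0, 0, 0, 0, 0, 0, 0]]'
```

```text
clock: 15.35
eef_pos: [456.7, 332.3, 122.9]
tcp_rot: [-3.142, 0.212, 3.037]
contact_force: [-0.4, 0.1, -7.5]
opening: 0.317
grasp_force: 90.7
clock: 15.6
eef_pos: [457.0, 332.3, 121.5]
tcp_rot: [-3.142, 0.212, 3.037]
contact_force: [1.1, -0.0, -7.8]
opening: 0.317
grasp_force: 90.7
clock: 15.85
eef_pos: [457.2, 332.3, 120.5]
tcp_rot: [-3.142, 0.212, 3.037]
contact_force: [-0.4, -0.3, -6.8]
opening: 0.32
grasp_force: 90.7
```

Expected contact is at z of about 117.6, 3 mm lower.

```bash
python3 steer.py '[[0, 0, 0, 0, 0, 0.7, 0], [0, 0, 0, 0, 0, 0.7, 0], [0, 0, 0, 0, 0, 0, 0]]'
python3 steer.py '[[0, 0, 0, 0, 0, 0.7, 0], [0, 0, 0, 0, 0, 0, 0]]'
python3 steer.py '[[0, 0, 0, 0, 0, 0.7, 0], [0, 0, 0, 0, 0, 0, 0]]'
python3 steer.py '[[0, 0, 0, 0, 0, 0.5, 0], [0, 0, 0, 0, 0, 0, 0]]'
```

```text
clock: 16.1
eef_pos: [457.6, 332.3, 119.0]
tcp_rot: [3.142, 0.212, 3.037]
contact_force: [-0.0, 0.8, -7.7]
opening: 0.316
grasp_force: 90.7
clock: 16.27
eef_pos: [457.6, 332.5, 118.8]
tcp_rot: [3.141, 0.212, 3.037]
contact_force: [-3.5, 0.8, -1.8]
opening: 0.317
grasp_force: 91.4
clock: 16.43
eef_pos: [457.6, 332.6, 118.7]
tcp_rot: [3.141, 0.212, 3.037]
contact_force: [-8.5, 0.7, 6.4]
opening: 0.32
grasp_force: 92.9
clock: 16.6
eef_pos: [457.7, 332.6, 118.7]
tcp_rot: [3.141, 0.212, 3.037]
contact_force: [-11.1, -0.3, 13.9]
opening: 0.318
grasp_force: 93.4
```

```bash
python3 steer.py '[[0, 0, 0, 0, 0, -0.8, 0], [0, 0, 0, 0, 0, 0, 0]]'
python3 steer.py '[[0, 0, 0, 0, 0, 0, 1], [0, 0, 0, 0, 0, 0, 1], [0, 0, 0, 0, 0, 0, 1], [0, 0, 0, 0, 0, 0, 1], [0, 0, 0, 0, 0, 0, 1]]' 60
python3 steer.py '[[0, 0, 0, 0, 0, -10, 1], [0, 0, 0, 0, 0, -20, 1], [0, 0, 0, 0, 0, -30, 1], [0, 0, 0, 0, 0, -30, 1], [0, 0, 0, 0, 0, 0, 1]]'
python3 -c "
from h import *
go([516,119,150],-9.5)
f=r.grab_frame('scene');cv2.imwrite('pics/s4.png',cv2.resize(f[140:270,310:440,::-1],None,fx=4,fy=4,interpolation=cv2.INTER_CUBIC))"
```

```text
clock: 16.77
eef_pos: [457.6, 332.5, 118.7]
tcp_rot: [3.141, 0.212, 3.037]
contact_force: [-7.5, -0.0, 5.4]
opening: 0.316
grasp_force: 92.1
clock: 17.18
eef_pos: [458.1, 332.4, 118.3]
tcp_rot: [3.141, 0.212, 3.037]
contact_force: [0.3, 0.5, -0.2]
opening: 0.991
grasp_force: 0.0
clock: 17.6
eef_pos: [440.3, 336.3, 212.1]
tcp_rot: [3.135, 0.217, 3.036]
contact_force: [1.5, 0.7, 1.0]
opening: 1.004
grasp_force: 0.0
rot [0.0127 0.2168 0.0608] trans [-110.5 -201.8   62.1] |xy| 230.0 q [ 0.74  0.22  1.94 -0.21  0.84 -0.6 ] F [1.53 0.66 1.03] clk 17.6
```

View pics/s4.png

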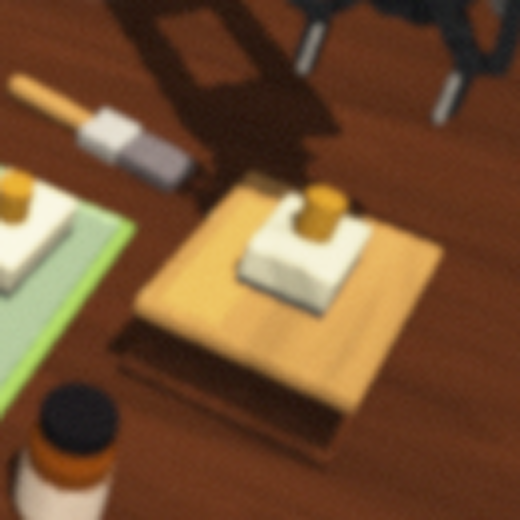

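The rough weight rests flat in the middle of the board, with its knob at (323,212). Next I'll level the tool and re-measure the weights.

```bash
python3 steer.py '[[0.003, 0.0542, 0.0152, 0, 0, 0, 1], [0.003, 0.0542, 0.0152, 0, 0, 0, 1], [0.003, 0.0542, 0.0152, 0, 0, 0, 1], [0.003, 0.0542, 0.0152, 0, 0, 0, 1], [0, 0, 0, 0, 0, 0, 1]]'
python3 - <<'E'
from h import *
f=r.grab_frame("top")
for c in blobs(f,(0,0,215),(179,19,255),150,(162,172,295,280),3):print(cv2.contourArea(c),rect("top",c,46))
go([516,119,150],-9.5)
E
```

```text
clock: 18.07
eef_pos: [439.9, 334.1, 205.7]
tcp_rot: [-3.136, -0.007, 2.974]
contact_force: [-0.7, -0.1, -0.4]
opening: 0.997
grasp_force: 0.0
926.0 [513.7 118.9  99.7  64.2  -9.4]
916.0 [532.2   7.2  99.4  64.6  -4.3]
rot [-0.0062 -0.0048 -0.0017] trans [-110.7 -199.3   55.4] |xy| 228.0 q [ 0.65  0.3   1.83 -0.    1.02 -0.76] F [ 0.52 -0.62 -0.12] clk 18.1167
```

```bash
python3 steer.py '[[0, 0, 0, -10, -18, 0, 1], [0, 0, 0, -20, -36, 0, 1], [0, 0, 0, -20, -36, 10, 1], [0, 0, 0, -20, -36, 20, 1], [0, 0, 0, -20, -36, 20, 1]]'
python3 steer.py '[[0, 0, 0, -15, -27, 15, 1], [0, 0, 0, -5, -10, 10, 1], [0, 0, 0, 0, 0, 0, 1], [0, 0, 0, 0, 0, 0, 1]]'
python3 -c "
from h import *
go([515,119,75],-9.5)"
```

```text
clock: 18.53
eef_pos: [498.1, 165.5, 160.1]
tcp_rot: [-3.136, -0.002, 2.977]
contact_force: [1.3, 0.3, -0.2]
opening: 1.002
grasp_force: 0.0
clock: 18.87
eef_pos: [510.7, 126.9, 134.9]
tcp_rot: [-3.135, -0.006, 2.974]
contact_force: [0.1, 0.5, 0.6]
opening: 1.0
grasp_force: 0.0
rot [-0.0063 -0.0057 -0.0015] trans [-5.5 -7.1 59.9] |xy| 9.0 q [ 0.24  0.35  1.94 -0.    0.85 -1.16] F [0.11 0.5  0.55] clk 18.8667
```

```bash
python3 steer.py '[[-0.006, -0.004, 0, -4.5, -7, 12, 1], [0, 0, 0, 0, 0, 20, 1], [0, 0, 0, 0, 0, 18, 1], [0, 0, 0, 0, 0, 8, 1], [0, 0, 0, 0, 0, 0, 1]]'
python3 steer.py '[[0, 0, 0, 0, 0, 0, 0], [0, 0, 0, 0, 0, 0, 0], [0, 0, 0, 0, 0, 0, 0], [0, 0, 0, 0, 0, 0, 0], [0, 0, 0, 0, 0, 0, 0]]' 90
python3 steer.py '[[0, 0, 0, 0, 0, 0, 0], [0, 0, 0, 0, 0, 0, 0], [0, 0, 0, 0, 0, 0, 0]]'
```

```text
clock: 19.28
eef_pos: [513.4, 120.5, 76.5]
tcp_rot: [-3.141, -0.003, 2.977]
contact_force: [-0.8, -0.5, 0.5]
opening: 1.002
grasp_force: 0.0
clock: 19.7
eef_pos: [515.3, 119.6, 78.5]
tcp_rot: [3.141, 0.001, 2.975]
contact_force: [3.7, 1.5, 6.4]
opening: 0.322
grasp_force: 88.4
clock: 19.95
eef_pos: [515.4, 119.6, 78.6]
tcp_rot: [3.14, 0.001, 2.975]
contact_force: [-1.0, -0.1, 7.8]
opening: 0.322
grasp_force: 88.1
```

```bash
python3 steer.py '[[0, 0, 0, 0, 0, -3, 0], [0, 0, 0, 0, 0, -8, 0], [0, 0, 0, 0, 0, -15, 0], [0, 0, 0, 0, 0, -22, 0], [0, 0, 0, 0, 0, -22, 0]]' 90
python3 steer.py '[[0, 0, 0, 0, 0, -22, 0], [0, 0, 0, 0, 0, -15, 0], [0, 0, -0.05, 0, 0, -5, 0], [0, 0, -0.085, 0, 0, 0, 0], [0, 0, -0.085, 0, 0, 0, 0]]'
python3 steer.py '[[0, 0, -0.08, 0, 0, 0, 0], [0, 0, 0, 0, 0, 0, 0]]'
python3 -c "
from h import *
go([567.5,-312.4,150],7.8)"
```

```text
clock: 20.37
eef_pos: [513.4, 119.0, 147.6]
tcp_rot: [-3.141, -0.004, 2.975]
contact_force: [1.3, -0.6, -6.9]
opening: 0.318
grasp_force: 89.4
clock: 20.78
eef_pos: [514.2, 119.1, 190.0]
tcp_rot: [3.141, -0.001, -3.084]
contact_force: [0.1, 0.1, -8.5]
opening: 0.319
grasp_force: 89.4
clock: 20.95
eef_pos: [513.9, 119.1, 189.3]
tcp_rot: [3.141, -0.002, -3.004]
contact_force: [-0.0, -0.8, -7.1]
opening: 0.321
grasp_force: 89.4
rot [ 0.0005 -0.002   0.0011] trans [   5.5 -434.8   39.3] |xy| 435.0 q [ 0.22  0.28  1.9   0.    0.97 -1.48] F [-0.03 -0.8  -7.11] clk 20.95
```

```bash
python3 steer.py '[[0, 0, 0, 0, -10, 0, 0], [0, 0, 0, 0, -20, 0, 0], [0, 0, 0, 0, -30, 0, 0], [0, 0, 0, 0, -36, 0, 0], [0, 0, 0, 0, -36, 0, 0]]'
python3 steer.py '[[0, 0, 0, 1, -36, 0, 0], [0, 0, 0, 1, -36, 0, 0], [0, 0, 0, 1, -36, 0, 0], [0, 0, 0, 1, -36, 0, 0], [0, 0, 0, 1, -36, 0, 0]]'
python3 steer.py '[[0, 0, 0, 0, -36, 0, 0], [0, 0, 0, 0, -36, 0, 0], [0, 0, 0, 0, -28, 0, 0], [0, 0, 0, 0, -16, 0, 0], [0, 0, 0, 0, -6, 0, 0]]'
python3 steer.py '[[0, 0, 0, 0, 0, 0, 0], [0, 0, 0, 0, 0, 0, 0]]'
python3 -c "
from h import *
go([567.5,-312.4,72.6],7.8)"
```

```text
clock: 21.37
eef_pos: [531.9, -13.0, 189.3]
tcp_rot: [3.141, -0.001, -3.009]
contact_force: [1.1, -0.0, -7.2]
opening: 0.323
grasp_force: 89.9
clock: 21.78
eef_pos: [550.5, -192.9, 189.0]
tcp_rot: [3.141, -0.002, -3.011]
contact_force: [1.7, -0.6, -7.4]
opening: 0.319
grasp_force: 89.9
clock: 22.2
eef_pos: [567.1, -314.5, 188.7]
tcp_rot: [3.142, -0.001, -3.012]
contact_force: [-1.1, 0.6, -7.5]
opening: 0.316
grasp_force: 90.1
clock: 22.37
eef_pos: [566.9, -310.8, 188.6]
tcp_rot: [3.139, -0.002, -3.009]
contact_force: [0.1, 0.7, -7.9]
opening: 0.323
grasp_force: 90.1
rot [ 0.0021 -0.0019 -0.0038] trans [ -0.4  -1.7 116. ] |xy| 2.0 q [-0.5   0.45  1.64  0.    1.05 -2.21] F [ 0.06  0.72 -7.93] clk 22.3667
```

```bash
python3 steer.py '[[0, 0, 0, 0, -2, 10, 0], [0, 0, 0, 0, 0, 20, 0], [0, 0, 0, 0, 0, 25, 0], [0, 0, 0, 0, 0, 25, 0], [0, 0, 0, 0, 0, 15, 0]]'
python3 steer.py '[[0, 0, 0, 0, 0, 8, 0], [0, 0, 0, 0, 0, 3, 0], [0, 0, 0, 0, 0, 2, 0], [0, 0, 0, 0, 0, 0, 0], [0, 0, 0, 0, 0, 0, 0]]'
python3 steer.py '[[0, 0, 0, 0, 0, 2, 0], [0, 0, 0, 0, 0, 1, 0], [0, 0, 0, 0, 0, 0, 0], [0, 0, 0, 0, 0, 0, 0]]'
python3 -c "
from h import *
go([567.5,-312.4,72.6],7.8)"
```

```text
clock: 22.78
eef_pos: [566.5, -311.1, 91.0]
tcp_rot: [3.139, -0.004, -3.007]
contact_force: [-1.4, -0.1, -8.7]
opening: 0.319
grasp_force: 90.3
clock: 23.2
eef_pos: [568.5, -313.6, 82.2]
tcp_rot: [-3.141, 0.001, -3.008]
contact_force: [0.5, -0.2, -6.9]
opening: 0.32
grasp_force: 90.3
clock: 23.53
eef_pos: [567.8, -313.4, 78.3]
tcp_rot: [3.141, -0.001, -3.008]
contact_force: [0.2, 0.0, -7.4]
opening: 0.32
grasp_force: 90.3
rot [ 0.0005 -0.0006 -0.0025] trans [0.2 1.1 5.7] |xy| 1.0 q [-0.51  0.59  1.7   0.    0.86 -2.21] F [ 0.2   0.04 -7.37] clk 23.5333
```

```bash
python3 steer.py '[[0, 0, 0, 0, 1, 1.5, 0], [0, 0, 0, 0, 0, 1.5, 0], [0, 0, 0, 0, 0, 0, 0], [0, 0, 0, 0, 0, 0, 0]]'
python3 steer.py '[[0, 0, 0, 0, 0, 0.8, 0], [0, 0, 0, 0, 0, 0.4, 0], [0, 0, 0, 0, 0, 0, 0]]'
python3 steer.py '[[0, 0, 0, 0, 0, 0.7, 0], [0, 0, 0, 0, 0, 0, 0], [0, 0, 0, 0, 0, 0, 0]]'
python3 steer.py '[[0, 0, 0, 0, 0, 0.5, 0], [0, 0, 0, 0, 0, 0, 0]]'
```

```text
clock: 23.87
eef_pos: [567.5, -312.3, 74.9]
tcp_rot: [3.141, -0.001, -3.008]
contact_force: [0.3, 0.5, -6.6]
opening: 0.317
grasp_force: 90.3
clock: 24.12
eef_pos: [567.6, -312.4, 73.8]
tcp_rot: [3.141, -0.001, -3.008]
contact_force: [0.6, 0.2, -8.0]
opening: 0.32
grasp_force: 90.3
clock: 24.37
eef_pos: [567.6, -312.3, 73.2]
tcp_rot: [3.141, -0.001, -3.008]
contact_force: [-0.2, -0.7, -7.1]
opening: 0.32
grasp_force: 90.3
clock: 24.53
eef_pos: [567.7, -312.4, 72.7]
tcp_rot: [3.141, -0.001, -3.008]
contact_force: [1.2, 0.8, -7.2]
opening: 0.314
grasp_force: 90.3
```

```bash
python3 steer.py '[[0, 0, 0, 0, 0, 0.5, 0], [0, 0, 0, 0, 0, 0, 0]]'
python3 steer.py '[[0, 0, 0, 0, 0, 0.4, 0], [0, 0, 0, 0, 0, 0, 0]]'
python3 steer.py '[[0, 0, 0, 0, 0, 0.3, 0], [0, 0, 0, 0, 0, 0, 0]]'
```

```text
clock: 24.7
eef_pos: [567.9, -312.5, 72.7]
tcp_rot: [3.141, -0.0, -3.008]
contact_force: [0.0, 0.7, -2.0]
opening: 0.318
grasp_force: 90.6
clock: 24.87
eef_pos: [568.1, -312.6, 72.6]
tcp_rot: [-3.142, 0.0, -3.008]
contact_force: [-1.5, 0.4, 2.8]
opening: 0.324
grasp_force: 91.3
clock: 25.03
eef_pos: [568.2, -312.7, 72.6]
tcp_rot: [-3.141, 0.0, -3.008]
contact_force: [-2.3, 0.6, 7.0]
opening: 0.321
grasp_force: 91.7
```

Contact is at z 72.6 as predicted. I'll release and go to the last weight.

```bash
python3 steer.py '[[0, 0, 0, 0, 0, -0.4, 0], [0, 0, 0, 0, 0, 0, 1], [0, 0, 0, 0, 0, 0, 1], [0, 0, 0, 0, 0, 0, 1], [0, 0, 0, 0, 0, 0, 1]]' 60
python3 steer.py '[[0, 0, 0, 0, 0, 0, 1], [0, 0, 0, 0, 0, -10, 1], [0, 0, 0, 0, 0, -25, 1], [0, 0, 0, 0, 0, -30, 1], [0, 0, 0, 0, 0, -10, 1]]'
python3 steer.py '[[0, 0, 0.07, 0, 0, 0, 1], [0, 0, 0.07, 0, 0, 0, 1], [0, 0, 0.07, 0, 0, 0, 1], [0, 0, 0, 0, 0, 0, 1]]'
python3 -c "
from h import *
go([533,7.4,120],-4.3)"
```

```text
clock: 25.45
eef_pos: [567.8, -312.4, 71.9]
tcp_rot: [3.141, -0.001, -3.008]
contact_force: [-0.0, -0.4, 0.2]
opening: 0.873
grasp_force: 0.0
clock: 25.87
eef_pos: [569.4, -313.4, 151.4]
tcp_rot: [-3.139, 0.003, -3.008]
contact_force: [0.9, -1.0, 1.3]
opening: 0.997
grasp_force: 0.0
clock: 26.2
eef_pos: [567.8, -312.4, 147.5]
tcp_rot: [3.141, -0.0, 3.062]
contact_force: [-0.3, 0.9, 0.1]
opening: 1.0
grasp_force: 0.0
rot [ 0.0002 -0.0003 -0.0043] trans [ 58.7 316.3  27.5] |xy| 322.0 q [-0.51  0.5   1.67  0.    0.98 -2.  ] F [-0.28  0.85  0.15] clk 26.2
```

```bash
python3 steer.py '[[0, 0, 0, 3, 15, 0, 1], [0, 0, 0, 6, 30, 0, 1], [0, 0, 0, 7, 36, 0, 1], [0, 0, 0, 7, 36, 0, 1], [0, 0, 0, 7, 36, 0, 1]]'
python3 steer.py '[[0, 0, 0, 7, 36, 0, 1], [0, 0, 0, 7, 36, 0, 1], [0, 0, 0, 6, 36, 5, 1], [0, 0, 0, 6, 32, 10, 1], [0, 0, 0, 3, 18, 10, 1]]'
python3 steer.py '[[0, 0, -0.004, 0, 5, 0, 1], [0, 0, 0, 0, 0, 0, 1], [0, 0, 0, 0, 0, 0, 1]]'
python3 -c "
from h import *
go([533.3,7.4,76.5],-4.3)"
```

```text
clock: 26.62
eef_pos: [548.5, -155.5, 147.0]
tcp_rot: [3.141, -0.001, 3.067]
contact_force: [-0.1, 0.4, 0.2]
opening: 1.006
grasp_force: 0.0
clock: 27.03
eef_pos: [531.5, 5.7, 122.3]
tcp_rot: [3.14, -0.001, 3.069]
contact_force: [0.1, -0.8, -1.0]
opening: 1.003
grasp_force: 0.0
clock: 27.28
eef_pos: [533.1, 7.1, 122.5]
tcp_rot: [3.141, -0.0, 3.071]
contact_force: [0.7, 0.3, -0.1]
opening: 1.002
grasp_force: 0.0
rot [ 0.0003 -0.0004  0.0048] trans [-0.1  0.3 46. ] |xy| 0.0 q [ 0.01  0.38  1.94  0.    0.82 -1.49] F [ 0.68  0.25 -0.15] clk 27.2833
```

```bash
python3 steer.py '[[0, 0, 0.004, 0, 0, 14, 1], [0, 0, 0, 0, 0, 18, 1], [0, 0, 0, 0, 0, 12, 1], [0, 0, 0, 0, 0, 2, 1], [0, 0, 0, 0, 0, 0, 1]]'
python3 steer.py '[[0, 0, 0, 0, 0, 0, 0], [0, 0, 0, 0, 0, 0, 0], [0, 0, 0, 0, 0, 0, 0], [0, 0, 0, 0, 0, 0, 0], [0, 0, 0, 0, 0, 0, 0]]' 90
python3 steer.py '[[0, 0, 0, 0, 0, 0, 0], [0, 0, 0, 0, 0, 0, 0], [0, 0, 0, 0, 0, 0, 0]]'
python3 steer.py '[[0, 0, 0, 0, 0, -3, 0], [0, 0, 0, 0, 0, -8, 0], [0, 0, 0, 0, 0, -15, 0], [0, 0, 0, 0, 0, -22, 0], [0, 0, 0, 0, 0, -22, 0]]'
python3 steer.py '[[0, 0, 0, 0, 0, -22, 0], [0, 0, 0, 0, 0, -15, 0], [0, 0, -0.07, 0, 0, -5, 0], [0, 0, -0.07, 0, 0, 0, 0], [0, 0, -0.07, 0, 0, 0, 0]]'
python3 steer.py '[[0, 0, 0, 0, 0, 0, 0], [0, 0, 0, 0, 0, 0, 0]]'
python3 -c "
from h import *
go([448.6,-328.6,150],7.8)"
```

```text
clock: 27.7
eef_pos: [532.5, 6.4, 75.6]
tcp_rot: [3.141, -0.002, 3.065]
contact_force: [0.5, 0.2, -0.6]
opening: 1.001
grasp_force: 0.0
clock: 28.12
eef_pos: [533.5, 7.3, 77.0]
tcp_rot: [3.141, 0.0, 3.065]
contact_force: [3.3, -2.0, 4.0]
opening: 0.325
grasp_force: 88.4
clock: 28.37
eef_pos: [533.6, 7.2, 77.1]
tcp_rot: [3.141, 0.001, 3.066]
contact_force: [-0.6, 0.3, 7.9]
opening: 0.319
grasp_force: 88.1
clock: 28.78
eef_pos: [531.5, 7.2, 146.1]
tcp_rot: [3.141, -0.004, 3.065]
contact_force: [0.6, -0.1, -8.6]
opening: 0.32
grasp_force: 89.5
clock: 29.2
eef_pos: [532.3, 7.2, 188.5]
tcp_rot: [3.141, -0.001, -3.004]
contact_force: [-0.6, 0.0, -8.9]
opening: 0.324
grasp_force: 89.5
clock: 29.37
eef_pos: [532.2, 7.2, 187.9]
tcp_rot: [3.141, -0.002, -3.01]
contact_force: [0.2, -0.3, -9.4]
opening: 0.321
grasp_force: 89.5
rot [ 0.0008 -0.0021 -0.0045] trans [ 128.4 -321.3   37.9] |xy| 346.0 q [ 0.01  0.29  1.89  0.    0.97 -1.69] F [ 0.24 -0.26 -9.39] clk 29.3667
```

```bash
python3 steer.py '[[0, 0, 0, 4, -10, 0, 0], [0, 0, 0, 8, -20, 0, 0], [0, 0, 0, 12, -30, 0, 0], [0, 0, 0, 14, -34, 0, 0], [0, 0, 0, 14, -34, 0, 0]]'
python3 steer.py '[[0, 0, 0, 14, -34, 0, 0], [0, 0, 0, 14, -34, 0, 0], [0, 0, 0, 14, -34, 0, 0], [0, 0, 0, 13, -34, 0, 0], [0, 0, 0, 12, -28, 0, 0]]'
python3 steer.py '[[0, 0, 0, 7, -18, 0, 0], [0, 0, 0, 2, -10, 0, 0], [0, 0, 0, 0, 0, 0, 0], [0, 0, 0, 0, 0, 0, 0]]'
python3 -c "
from h import *
go([448.6,-328.6,71.1],7.8)"
```

```text
clock: 29.78
eef_pos: [497.5, -127.9, 187.9]
tcp_rot: [3.141, -0.002, -3.008]
contact_force: [1.2, -0.2, -8.9]
opening: 0.322
grasp_force: 90.2
clock: 30.2
eef_pos: [452.6, -300.7, 187.9]
tcp_rot: [3.141, -0.001, -3.01]
contact_force: [1.2, 0.5, -8.3]
opening: 0.322
grasp_force: 90.3
clock: 30.53
eef_pos: [448.3, -327.1, 187.6]
tcp_rot: [3.14, -0.001, -3.01]
contact_force: [0.4, 0.6, -8.6]
opening: 0.319
grasp_force: 90.4
rot [ 0.0017 -0.0013 -0.0048] trans [-1.000e-01 -1.500e+00  1.165e+02] |xy| 2.0 q [-0.63  0.32  1.84  0.    0.98 -2.34] F [ 0.42  0.59 -8.55] clk 30.5333
```

```bash
python3 steer.py '[[0, 0, -0.004, 0, -1.5, 10, 0], [0, 0, 0, 0, 0, 20, 0], [0, 0, 0, 0, 0, 25, 0], [0, 0, 0, 0, 0, 25, 0], [0, 0, 0, 0, 0, 15, 0]]'
python3 steer.py '[[0, 0, 0, 0, 0, 8, 0], [0, 0, 0, 0, 0, 5, 0], [0, 0, 0, 0, 0, 3, 0], [0, 0, 0, 0, 0, 2, 0], [0, 0, 0, 0, 0, 0, 0]]'
python3 steer.py '[[0, 0, 0, 0, 0, 0, 0]]'
python3 -c "
from h import *
go([448.6,-328.6,71.1],7.8)"
```

```text
clock: 30.95
eef_pos: [448.0, -326.4, 90.1]
tcp_rot: [3.139, -0.003, -3.002]
contact_force: [0.1, 0.9, -9.1]
opening: 0.322
grasp_force: 90.5
clock: 31.37
eef_pos: [449.4, -328.7, 75.5]
tcp_rot: [-3.141, 0.0, -3.004]
contact_force: [-0.0, 0.4, -8.7]
opening: 0.322
grasp_force: 90.5
clock: 31.45
eef_pos: [449.4, -328.8, 75.8]
tcp_rot: [-3.141, 0.0, -3.004]
contact_force: [-0.6, -0.7, -8.8]
opening: 0.323
grasp_force: 90.5
rot [-0.0003  0.0003  0.0016] trans [0.8 0.3 4.7] |xy| 1.0 q [-0.63  0.48  1.91 -0.    0.75 -2.34] F [-0.6  -0.7  -8.75] clk 31.45
```

```bash
python3 steer.py '[[0, 0, 0, 0, 0, 1.5, 0], [0, 0, 0, 0, 0, 1.2, 0], [0, 0, 0, 0, 0, 0, 0], [0, 0, 0, 0, 0, 0, 0]]'
python3 steer.py '[[0, 0, 0, 0, 0, 0.6, 0], [0, 0, 0, 0, 0, 0, 0], [0, 0, 0, 0, 0, 0, 0]]'
python3 steer.py '[[0, 0, 0, 0, 0, 0.5, 0], [0, 0, 0, 0, 0, 0, 0], [0, 0, 0, 0, 0, 0, 0]]'
python3 steer.py '[[0, 0, 0, 0, 0, 0.5, 0], [0, 0, 0, 0, 0, 0, 0]]'
python3 steer.py '[[0, 0, 0, 0, 0, 0.5, 0], [0, 0, 0, 0, 0, 0, 0]]'
```

```text
clock: 31.78
eef_pos: [448.9, -328.5, 72.4]
tcp_rot: [3.141, -0.001, -3.004]
contact_force: [0.0, 0.7, -8.8]
opening: 0.326
grasp_force: 90.5
clock: 32.03
eef_pos: [448.9, -328.5, 71.7]
tcp_rot: [3.141, -0.001, -3.004]
contact_force: [0.4, 0.5, -9.0]
opening: 0.324
grasp_force: 90.5
clock: 32.28
eef_pos: [448.9, -328.5, 71.2]
tcp_rot: [3.141, -0.001, -3.004]
contact_force: [-0.6, 0.8, -8.8]
opening: 0.321
grasp_force: 90.5
clock: 32.45
eef_pos: [449.1, -328.7, 71.1]
tcp_rot: [3.141, -0.0, -3.004]
contact_force: [0.1, 1.2, -2.4]
opening: 0.326
grasp_force: 91.2
clock: 32.62
eef_pos: [449.4, -328.8, 71.1]
tcp_rot: [-3.141, 0.0, -3.004]
contact_force: [-1.8, 1.1, 3.9]
opening: 0.325
grasp_force: 92.0
```

```bash
python3 steer.py '[[0, 0, 0, 0, 0, 0, 1], [0, 0, 0, 0, 0, 0, 1], [0, 0, 0, 0, 0, 0, 1], [0, 0, 0, 0, 0, 0, 1], [0, 0, 0, 0, 0, 0, 1]]' 60
python3 steer.py '[[0, 0, 0, 0, 0, -10, 1], [0, 0, 0, 0, 0, -25, 1], [0, 0, 0, 0, 0, -35, 1], [0, 0, 0, 0, 0, -35, 1], [0, 0, 0, 10, 15, -10, 1]]'
python3 steer.py '[[0, 0, 0, 0, 30, 0, 1], [0, 0, 0, 0, 36, 0, 1], [0, 0, 0, 0, 36, 0, 1], [0, 0, 0, 0, 36, 0, 1], [0, 0, 0, 0, 20, 0, 1]]'
python3 steer.py '[[0, 0, 0, 0, 0, 0, 1], [0, 0, 0, 0, 0, 0, 1]]'
python3 - <<'E'
from h import *
f=r.grab_frame("top");cv2.imwrite("pics/t5.png",cv2.resize(f[80:320,50:410,::-1],None,fx=2.2,fy=2.2))
for z,roi in((40,(310,175,405,300)),(86,(60,195,142,315))):
  for c in blobs(f,(0,0,200),(179,30,255),150,roi,3):print(rect("top",c,z))
E
```

```text
clock: 33.03
eef_pos: [449.1, -328.6, 70.3]
tcp_rot: [3.141, -0.0, -3.004]
contact_force: [0.2, 0.2, 0.4]
opening: 0.991
grasp_force: 0.0
clock: 33.45
eef_pos: [440.9, -318.3, 191.2]
tcp_rot: [-3.135, 0.006, -3.004]
contact_force: [1.2, -1.1, 0.4]
opening: 1.001
grasp_force: 0.0
clock: 33.87
eef_pos: [414.0, -155.9, 185.9]
tcp_rot: [3.14, -0.001, -3.004]
contact_force: [0.5, -0.2, -0.6]
opening: 1.001
grasp_force: 0.0
clock: 34.03
eef_pos: [415.5, -157.9, 186.2]
tcp_rot: [-3.142, 0.0, -3.002]
contact_force: [0.5, -0.9, 0.1]
opening: 1.006
grasp_force: 0.0
[ 412.4 -246.8  139.2   88.7   70.4]
[ 424.6 -332.6  144.    64.1    8.2]
[ 566.1 -313.    96.8   64.3    7.6]
[465.2 330.3  96.2  62.4  -1.3]
```

View pics/t5.png

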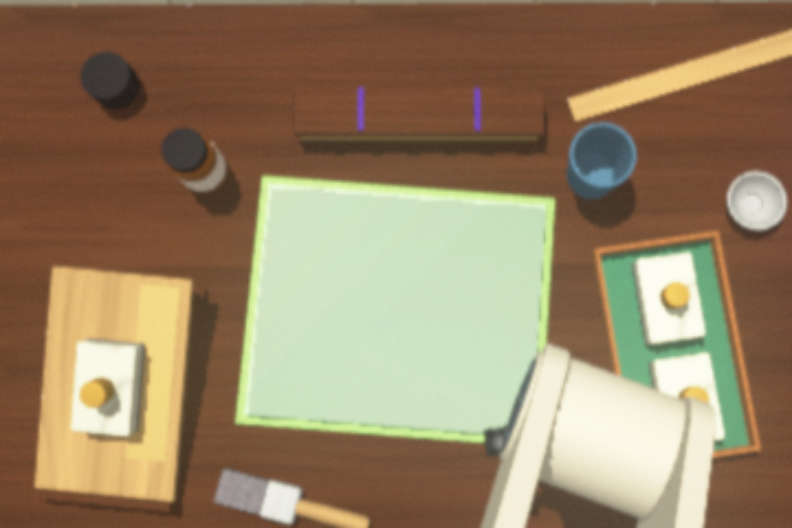

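The top view shows the rough weight at mid-board (107,388), both polished weights inside the tray (670,298) and (687,395), and the bystanders where they started. The arm touches nothing, so I'm handing in.

```bash
python3 -c "
from rig import r
print(r.sign_off())"
```

```text
the job is handed in; nothing more can be done
None
```

I slid all three weights 6–7 cm across the glass; the third dragged about 5 N against 1–2 N for the others, so I set it flat on the middle of the sloping board and the two polished ones flat in the tray, with the bystanders where they were, and handed in at about 34 s.

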